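# Find the good slide guide with the feeler

## Task

Four rebuilt slide guides are bolted to the bench: in one the spring shoe inside grips a blade lightly as it should, in one the shoe has seized and blocks the slot, and in two it is worn and does not touch the blade. Slide the feeler blade into the slots, never forcing it, to find the guide where it goes in with a steady light drag, and leave the feeler fully home in that guide, shoulder against the housing, as the mark for the fitter. Leave everything else on the bench as it stands.

Things in the scene. Friction and masses are not known exactly. Their poses are not given: they have to be found in the camera images.
- feeler_grip (a point): Feeler gauge, about 0.25 kg, lying flat, grip upright. This point is on the axis of its upright aluminium grip, 35 mm above the blade's underside; the grip is a bar 30 mm along x by 14 mm along y (pinch along y), its top 72 mm above the underside. x points along the blade to its free tip, z up. A cross shoulder, 48 mm wide and 16 mm tall, has its front face 35 mm in front of this point.
- feeler: The whole feeler gauge; origin under the grip's axis on the blade's underside, axes as feeler_grip. The flat steel blade at the foot of the grip is 30 mm wide and 6 mm thick and runs from 15 mm behind the origin to 115 mm in front of it (+x).
- feeler_tip (a point): Middle of the free end of the feeler blade (half-way up its 6 mm thickness), 115 mm in front of the grip's axis; axes as feeler_grip.
- guide_a: One of four look-alike grey slide guides bolted to the bench; letter and place tell nothing of its state. Origin on the bench under the middle of the housing's front face (towards the robot); x points into the guide, z up. Housing 92 mm deep, 82 wide, 54 tall (roof cap to 66). Its 12 mm thick, 84 mm wide base plate reaches 73 mm out in front of the face as a sill.
- mouth_a (a point): Mouth of guide_a: middle of the slot's lower edge in the front face, 12 mm above the bench, level with the sill; x into the slot, z up. Slot 42 mm wide, 14 high, 84 deep. Fully home = shoulder at the face, tip 80 mm in. In any of the four guides: A good sprung shoe meets a blade that lies on the slot's floor 35 mm in (sooner if held higher) and presses it down with about 8 N: it takes some 5 to 10 N to pass under it, then drags with some 2 to 5 N.
- guide_b: One of four look-alike grey slide guides bolted to the bench; letter and place tell nothing of its state. Origin on the bench under the middle of the housing's front face (towards the robot); x points into the guide, z up. Housing 92 mm deep, 82 wide, 54 tall (roof cap to 66). Its 12 mm thick, 84 mm wide base plate reaches 73 mm out in front of the face as a sill.
- mouth_b (a point): Mouth of guide_b: middle of the slot's lower edge in the front face, 12 mm above the bench, level with the sill; x into the slot, z up. Slot 42 mm wide, 14 high, 84 deep. Fully home = shoulder at the face, tip 80 mm in. In any of the four guides: A worn shoe never touches the blade: it slides home freely, with no drag.
- guide_c: One of four look-alike grey slide guides bolted to the bench; letter and place tell nothing of its state. Origin on the bench under the middle of the housing's front face (towards the robot); x points into the guide, z up. Housing 92 mm deep, 82 wide, 54 tall (roof cap to 66). Its 12 mm thick, 84 mm wide base plate reaches 73 mm out in front of the face as a sill.
- mouth_c (a point): Mouth of guide_c: middle of the slot's lower edge in the front face, 12 mm above the bench, level with the sill; x into the slot, z up. Slot 42 mm wide, 14 high, 84 deep. Fully home = shoulder at the face, tip 80 mm in. In any of the four guides: A seized shoe is a hard stop for the blade's tip about 33 mm in.
- guide_d: One of four look-alike grey slide guides bolted to the bench; letter and place tell nothing of its state. Origin on the bench under the middle of the housing's front face (towards the robot); x points into the guide, z up. Housing 92 mm deep, 82 wide, 54 tall (roof cap to 66). Its 12 mm thick, 84 mm wide base plate reaches 73 mm out in front of the face as a sill.
- mouth_d (a point): Mouth of guide_d: middle of the slot's lower edge in the front face, 12 mm above the bench, level with the sill; x into the slot, z up. Slot 42 mm wide, 14 high, 84 deep. Fully home = shoulder at the face, tip 80 mm in. In any of the four guides: The shoe hangs hidden under the roof, behind the lip. Draw the blade out the way it went in.
- socket_big: Bystander, to be left alone: steel socket, an upright cylinder 38 mm across, 50 mm tall, standing among the guides. Origin at its underside.
- socket_deep: Bystander, to be left alone: dark deep socket, an upright cylinder 30 mm across, 70 mm tall, standing among the guides. Origin at its underside.
- spool: Bystander, to be left alone: brass spool, 48 mm across, 40 mm tall, standing among the guides. Origin at its underside.
- bolt: Bystander, to be left alone: hexagon bolt, 90 mm long, 18 mm head, lying in front of the guides near the robot. Origin at its underside.
- wrench: Bystander, to be left alone: spanner, 200 mm long, lying at the left. Origin at its underside.
- screwdriver: Bystander, to be left alone: screwdriver lying at the right. Origin at its underside.
- oil_can: Bystander, to be left alone: white oil bottle, 64 mm across, 150 mm tall, standing at the right. Origin at its underside.
- parts_cup: Bystander, to be left alone: aluminium cup, 80 mm across, 70 mm tall, standing at the left. Origin at its underside.
Not all that is in view belongs to the job. What is shaped like the feeler but green or red is not meant.

How it is judged:
By the outcome, as a careful person would: the job done as asked, in the order asked, and still so for the second after the job is handed in, with the robot touching nothing.
It also fails if it takes over 72 s, if anything falls off the work surface, if the arm or the gripper's body presses on something with over 40 N, if the wrist force passes 120 N, or if a joint passes its speed limit or range.

## Robot

A 6-joint arm with a two-finger parallel gripper is mounted at the origin on the work surface. World frame = base frame: x ahead of the robot, y to its left, z up, the work surface at z = 0. Lengths are in m, angles in rad, forces in N, time in s.
With the tool pointing down it reaches from about 0.425 to 1.125 m from the base axis. Payload 14.9 kg.
Tool frame: the origin (TCP) lies at the very end of the fingers, on their centre line; the grasp point (between the pads) lies 19 mm behind it (manip.grip_point_offset is the distance from the TCP to the grasp point, in m); z points along the fingers, y is the direction in which the jaws open and shut (so a half turn about z gives the same grasp; the last joint's range is limited). The gripper opens to 91 mm and grips with 3 to 60 N. Pads are 32 mm wide; open, the fingers measure 118 mm over their backs; the gripper's body (76 mm by 178 mm) begins 60 mm behind the grasp point.
Start: joints at [-1.239, 0.379, 1.734, -0, 1.028, -0.033], TCP at [0.25, -0.654, 0.186] pointing down, gripper open.
Joint ranges: [-2.77, 2.77], [-0.74, 2.19], [0, 2.66], [-1.06, 4.2], [0.31, 2.87], [-3.08, 3.08]. Speed limits (rad/s): [1.89, 1.89, 2.39, 3.14, 3.14, 3.14].

## Interface

Orientations are given as [roll, pitch, yaw] about the fixed x, y, z axes, in that order (R = Rz(yaw) Ry(pitch) Rx(roll)).
In Python, from plant import monitor, snapshot, camera_params, finish_job, manip gives the robot as it stands.
- The arm moves only by the tool arm_command, never from a script. Its argument "motion" is a list of rows, each a list of 3 entries, a list of its own where there are three numbers: the shift along the tool's x, y, z in cm, then the turn, a rotation vector about the tool's x, y, z in rad, then the closure, from 0 (fully open) to 1 (shut). In form: [[[dx, dy, dz], [rx, ry, rz], claw], ...]. A call has 1 to 20 rows; each row shifts and turns the pose as measured when the row begins, along the tool's axes as they then stand; what a row does not reach is not made up. A row lasts 1/8 s, in which the tool goes at most 62.5 mm and 10.7 degrees, less where a joint would pass 70% of its speed; a pose out of reach is approached as far as the arm can. A call is refused whole if a number of a shift passes 6.25 or a number of a turn 0.188, either way. A call with a gripper value outside its range is refused whole. The fingers move at their own pace and stop on an object; the grip force is fixed at half the most. Time passes only in rows, so rows that do not move let the fingers close. It gives the time, the measured TCP pose, the force and the opening at its end, in the units of the state.
- monitor.get_obs(): the state, without advancing time (a new reading comes with each control period).
- snapshot(name): name is "side" or "top" or "wrist"; returns the picture (420x560x3 uint8, blue, green, red); there is no depth.
- camera_params(name): a dict with "intrinsics" (3x3 intrinsics, pixels), "world_from_camera" (4x4, takes a point from camera to world coordinates); the wrist camera has in their place "T_tool_cam" (4x4, takes a point from camera to tool coordinates, whose origin is the TCP and whose axes are the flange's). Camera axes: x right, y down, z forward; pixel columns grow to the right and rows downward; lengths in m; the calibration is good to about 2 mm. A picture is of the moment at which its call begins: read the wrist's pose just before it. camera_params takes no time and is no camera call.
- finish_job(): hands the job in, once; it reports no verdict.
The state is a dict: "clock": time; "q": joint angles; "dq": joint speeds; "joint_torque": joint torques, N m; "tcp_pos": TCP position; "eef_rot": TCP orientation; "force": force on the tool from outside, world axes, zero at the start; "ft_torque": the same for the moment, N m; "grip_width": finger opening in m.
Only numpy, scipy, OpenCV 4.12 (cv2) and the standard library are available. Lean on these libraries where they do the work, as an engineer would, in place of code of your own. Each camera call takes 0.05 s, during which the arm holds its last target.

## Working session

There is one attempt and no reset: what is moved stays moved. The work goes in short steps, Python scripts to look and compute and a tool call to move; the robot and the scene stay as the last step left them, time stands still between calls to the robot, and variables do not carry over. Pictures are saved under pics/ and viewed, and the job is handed in when it is done.

Besides the shell and the picture viewer there is one more tool, called after ">>>" as name(argument=value, ...) on one line, values as JSON. arm_command: Moves the arm, as the interface text tells. Its arguments: {"type":"object","properties":{"motion":{"type":"array"}},"required":["motion"]}

```bash
mkdir -p pics; ls; python3 - <<'E'
from plant import monitor, snapshot, camera_params, manip
import cv2
for n in ("top","side"):
    cv2.imwrite(f"pics/{n}0.png",snapshot(n))
    p=camera_params(n);print(n,p)
print(camera_params("wrist"))
print(monitor.get_obs(), manip.grip_point_offset)
E
```

```text
pics
top {'intrinsics': array([[419.070027  ,   0.        , 276.93208903],
       [  0.        , 419.070027  , 214.14880465],
       [  0.        ,   0.        ,   1.        ]]), 'world_from_camera': array([[-0.02280496, -0.99606143,  0.08568289,  0.45235186],
       [-0.99973139,  0.02236661, -0.00607261,  0.00273737],
       [ 0.00413226, -0.08579836, -0.99630395,  1.11218191],
       [ 0.        ,  0.        ,  0.        ,  1.        ]])}
side {'intrinsics': array([[494.62716095,   0.        , 278.18859183],
       [  0.        , 494.62716095, 207.74493986],
       [  0.        ,   0.        ,   1.        ]]), 'world_from_camera': array([[-0.6781019 , -0.47452161,  0.56125489, -0.17462357],
       [-0.7349022 ,  0.42755787, -0.52641525,  0.66856512],
       [ 0.00982647, -0.76943064, -0.63865478,  0.88185589],
       [ 0.        ,  0.        ,  0.        ,  1.        ]])}
{'intrinsics': array([[358.61654987,   0.        , 279.05672427],
       [  0.        , 358.61654987, 205.73693118],
       [  0.        ,   0.        ,   1.        ]]), 'T_tool_cam': array([[-7.39489086e-05, -9.
[... 296 characters left out ...]
.00000000e+00]])}
{'clock': 0.1, 'q': array([-1.23929330e+00,  3.79337107e-01,  1.73474295e+00,  9.45022347e-06,
        1.02850723e+00, -3.33066502e-02]), 'dq': array([ 2.97707917e-04, -6.79352896e-05, -2.60236624e-03,  2.07436277e-03,
        9.68791572e-04,  1.32232623e-03]), 'joint_torque': array([-7.67151014e-04, -7.65031815e+01, -4.35295594e+01,  6.51346310e-02,
        3.98901547e-02, -3.04730816e-05]), 'tcp_pos': array([ 0.24960332, -0.65356133,  0.18515697]), 'eef_rot': array([-3.14059885e+00, -4.12067009e-05,  3.64804775e-01]), 'force': array([-0.34265956,  1.01287484, -0.92787725]), 'ft_torque': array([-0.03364952,  0.00950819,  0.01579137]), 'grip_width': 0.09119831093694} 0.0188
```

View pics/top0.png

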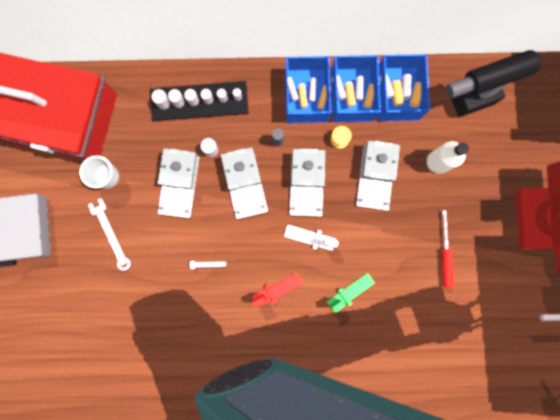

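View pics/side0.png

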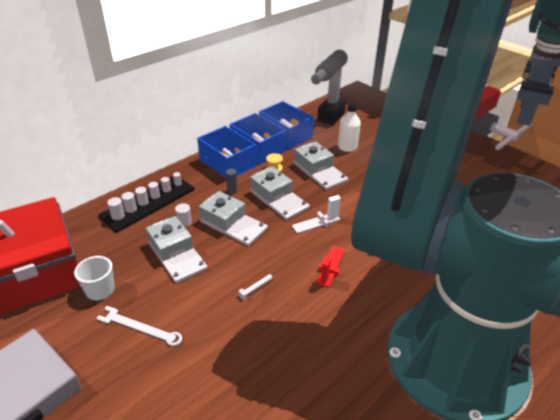

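```bash
cat > h.py <<'E'
import numpy as np,cv2
from plant import monitor, snapshot, camera_params
def px2w(n,u,v,z,o=None):
    p=camera_params(n);K=p["intrinsics"]
    T=p["world_from_camera"] if n!="wrist" else tcp(o)@p["T_tool_cam"]
    d=T[:3,:3]@np.linalg.inv(K)@[u,v,1];c=T[:3,3]
    return c+d*(z-c[2])/d[2]
def tcp(o):
    from scipy.spatial.transform import Rotation as R
    T=np.eye(4);T[:3,:3]=R.from_euler('xyz',o["eef_rot"]).as_matrix();T[:3,3]=o["tcp_pos"];return T
def w2px(n,P,o=None):
    p=camera_params(n);K=p["intrinsics"]
    T=p["world_from_camera"] if n!="wrist" else tcp(o)@p["T_tool_cam"]
    c=np.linalg.inv(T)@np.append(P,1);q=K@c[:3];return q[:2]/q[2]
E
python3 - <<'E'
import cv2
a=cv2.imread("pics/top0.png")
cv2.imwrite("pics/top0f.png",cv2.resize(a[210:320,240:390],None,fx=5,fy=5,interpolation=cv2.INTER_CUBIC))
cv2.imwrite("pics/top0g.png",cv2.resize(a[130:225,150:410],None,fx=3,fy=3,interpolation=cv2.INTER_CUBIC))
E
```

```text
(no output)
```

View pics/top0f.png

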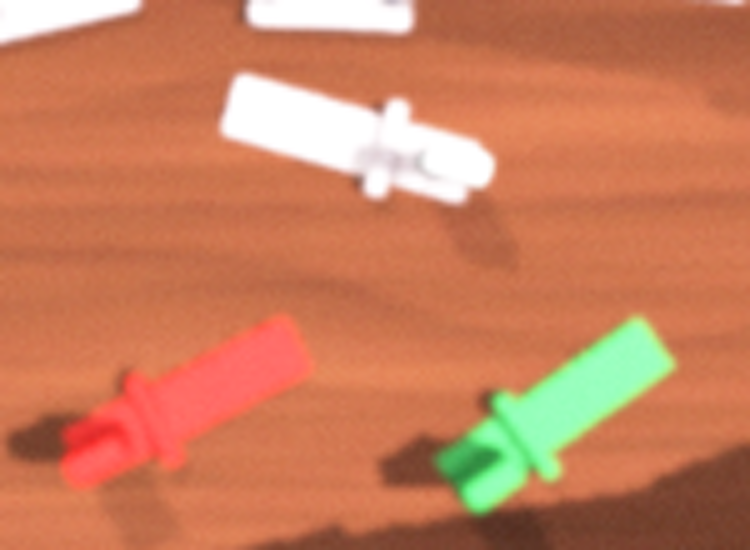

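View pics/top0g.png

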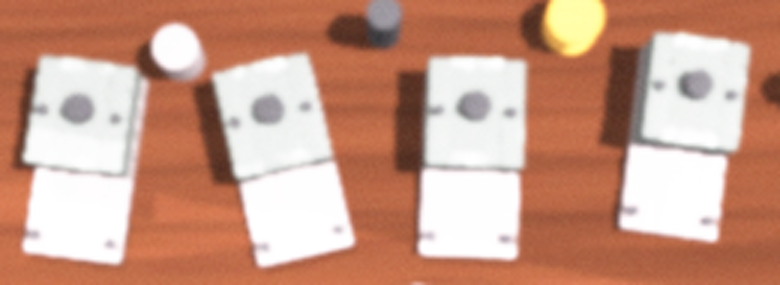

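```bash
python3 - <<'E'
from h import *
f=lambda u,v:(240+u/5,210+v/5)
g=lambda u,v:(150+u/3,130+v/3)
for n,(u,v),z in [("tipL",(238,75),.006),("tipR",(222,132),.006),("shL",(397,100),.016),("shR",(376,198),.016),("griptop",(478,168),.072),("rear",(465,203),.006)]:
    print(n,px2w("top",*f(u,v),z).round(4))
G=[[(23,255),(122,263)],[(259,267),(355,245)],[(417,259),(519,260)],[(619,233),(719,241)]]
for c in G:
    A,B=[px2w("top",*g(*p),.012) for p in c]
    d=(B-A)[:2];w=np.linalg.norm(d);d/=w;x=np.array([-d[1],d[0]]);M=(A+B)[:2]/2
    print("frontmid",M.round(4),"w",w.round(4),"yaw",np.arctan2(x[1],x[0]).round(3),"mouth",(M+.073*x).round(4))
E
```

```text
tipL [ 0.5181 -0.0315  0.006 ]
tipR [ 0.4882 -0.0224  0.006 ]
shL [ 0.5025 -0.1141  0.016 ]
shR [ 0.4516 -0.1016  0.016 ]
griptop [ 0.4653 -0.1473  0.072 ]
rear [ 0.4479 -0.1493  0.006 ]
frontmid [0.5473 0.2665] w 0.0872 yaw -0.103 mouth [0.6199 0.259 ]
frontmid [0.5453 0.0608] w 0.0864 yaw 0.204 mouth [0.6168 0.0756]
frontmid [ 0.539  -0.0804] w 0.0896 yaw -0.032 mouth [ 0.612  -0.0828]
frontmid [ 0.5549 -0.2579] w 0.0882 yaw -0.103 mouth [ 0.6275 -0.2653]
```

```bash
cat >> h.py <<'E'
def plan(target,yaw,n,o=None,frac=1):
    """rows in tool axes cm, tool down"""
    o=o or monitor.get_obs();p=o["tcp_pos"].copy();y=o["eef_rot"][2]
    D=(np.array(target)-p)/n;dy=(yaw-y)/n
    for i in range(n):
        c,s=np.cos(y),np.sin(y)
        print([[round(float(v)*100,2) for v in (c*D[0]+s*D[1],s*D[0]-c*D[1],-D[2])],[0,0,round(-float(dy),3)]])
        y+=dy
E
python3 -c "
from h import *
plan([.469,-.137,.2],1.27,11)"
```

```text
[[3.54, -3.68, -0.13], [0, 0, -0.082]]
[[3.83, -3.37, -0.13], [0, 0, -0.082]]
[[4.09, -3.05, -0.13], [0, 0, -0.082]]
[[4.33, -2.7, -0.13], [0, 0, -0.082]]
[[4.54, -2.33, -0.13], [0, 0, -0.082]]
[[4.71, -1.95, -0.13], [0, 0, -0.082]]
[[4.86, -1.56, -0.13], [0, 0, -0.082]]
[[4.97, -1.15, -0.13], [0, 0, -0.082]]
[[5.05, -0.74, -0.13], [0, 0, -0.082]]
[[5.09, -0.32, -0.13], [0, 0, -0.082]]
[[5.1, 0.09, -0.13], [0, 0, -0.082]]
```

>>> arm_command(motion=[[[3.5, -3.7, -0.1], [0, 0, -0.08], 0], [[3.8, -3.4, -0.1], [0, 0, -0.08], 0], [[4.1, -3.0, -0.1], [0, 0, -0.08], 0], [[4.3, -2.7, -0.1], [0, 0, -0.08], 0], [[4.5, -2.3, -0.1], [0, 0, -0.08], 0], [[4.7, -2.0, -0.1], [0, 0, -0.08], 0], [[4.9, -1.6, -0.1], [0, 0, -0.08], 0], [[5.0, -1.2, -0.1], [0, 0, -0.08], 0], [[5.0, -0.7, -0.1], [0, 0, -0.08], 0]])

```text
clock: 1.23
tcp_pos: [0.4303, -0.2196, 0.1929]
eef_rot: [-3.139, -0.002, 1.103]
force: [-0.2, -0.3, 0.4]
grip_width: 0.0913
```

```bash
python3 -c "
from h import *
o=monitor.get_obs();print(o)
cv2.imwrite('pics/w1.png',snapshot('wrist'))
plan([.469,-.137,.2],1.27,3)"
```

```text
{'clock': 1.225, 'q': array([-5.21322979e-01,  2.03416869e-02,  2.15846428e+00,  2.12966867e-03,
        9.65263728e-01, -5.44404067e-02]), 'dq': array([ 0.84345667, -0.09633869,  0.07973721,  0.00598894,  0.01298279,
        0.18156276]), 'joint_torque': array([-1.15695083e+01, -4.28896093e+01, -3.99978375e+01,  2.60407798e-02,
        1.72451301e-01, -4.14939746e-01]), 'tcp_pos': array([ 0.43026135, -0.2196387 ,  0.19287607]), 'eef_rot': array([-3.13921334e+00, -1.88025542e-03,  1.10269714e+00]), 'force': array([-0.20278482, -0.300411  ,  0.35936466]), 'ft_torque': array([ 0.00554952, -0.03081362,  0.01837436]), 'grip_width': 0.09125908911911897}
[[2.91, -0.05, -0.24], [0, 0, -0.054]]
[[2.91, 0.1, -0.24], [0, 0, -0.054]]
[[2.9, 0.26, -0.24], [0, 0, -0.054]]
```

View pics/w1.png

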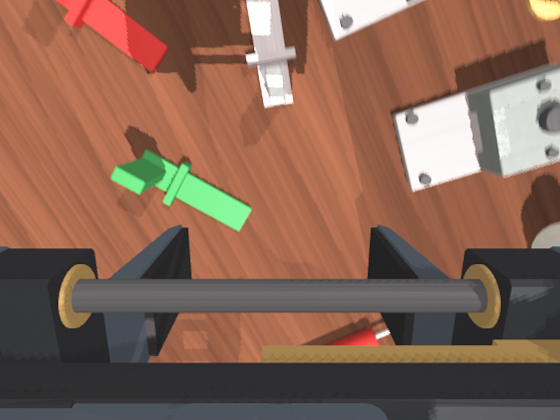

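>>> arm_command(motion=[[[2.9, 0, 0], [0, 0, -0.055], 0], [[2.9, 0.1, 0], [0, 0, -0.055], 0], [[2.3, 0.2, 0], [0, 0, -0.05], 0], [[0, 0, 0], [0, 0, 0], 0]])

```text
clock: 1.78
tcp_pos: [0.4673, -0.1385, 0.1927]
eef_rot: [-3.139, -0.003, 1.276]
force: [-0.8, -0.1, -0.7]
grip_width: 0.0914
```

```bash
python3 -c "
from h import *
o=monitor.get_obs();print(o['tcp_pos'],o['eef_rot'],o['dq'].round(3),o['force'])
import pickle;pickle.dump(o,open('o2.pkl','wb'))
a=snapshot('wrist')
cv2.imwrite('pics/w2.png',a)
for P in ([.469,-.137,.0],[.469,-.137,.072],[.503,-.027,.006]): print(w2px('wrist',P,o))
"
```

```text
[ 0.46731103 -0.13854647  0.19270279] [-3.13857188 -0.00349058  1.27634253] [-0.015 -0.001  0.003 -0.005  0.001  0.002] [-0.7975065  -0.12359211 -0.6897294 ]
[280.20113193 176.81127535]
[280.16375311 190.88586833]
[280.89365758  64.89441999]
```

View pics/w2.png

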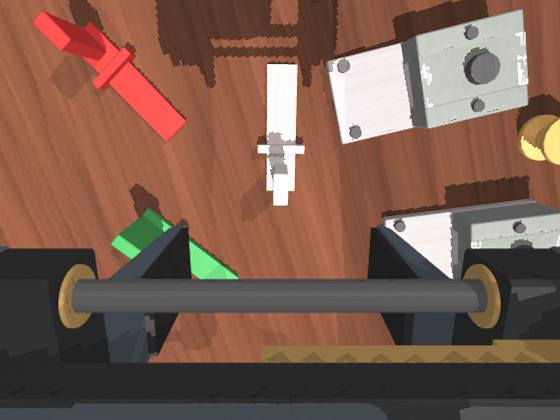

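```bash
python3 -c "
import cv2
a=cv2.imread('pics/w2.png')
cv2.imwrite('pics/w2c.png',cv2.resize(a[50:220,230:350],None,fx=3.5,fy=3.5,interpolation=cv2.INTER_CUBIC))
cv2.imwrite('pics/w2d.png',cv2.resize(a[0:150,310:540],None,fx=3.4,fy=3.4,interpolation=cv2.INTER_CUBIC))
"
```

```text
(no output)
```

View pics/w2c.png

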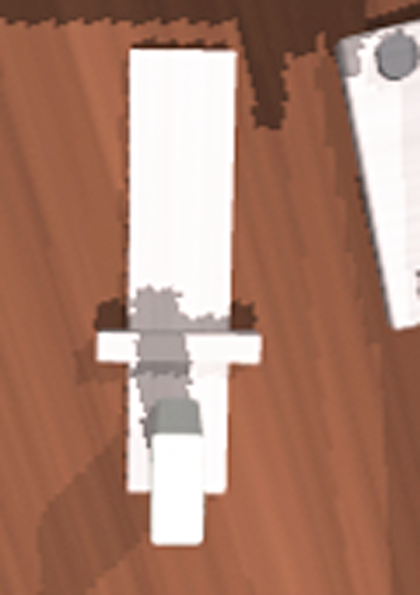

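View pics/w2d.png

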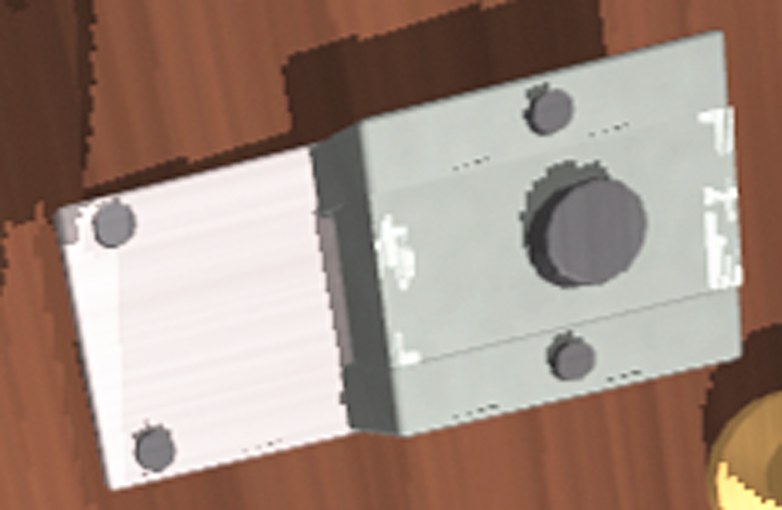

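```bash
cat > m2.py <<'E'
from h import *
import pickle
o=pickle.load(open('o2.pkl','rb'))
f=lambda u,v:(230+u/3.5,50+v/3.5)
g=lambda u,v:(310+u/3.4,v/3.4)
W=lambda p,z:px2w('wrist',*p,z,o)[:2]
tl,tr=W(f(130,48),.006),W(f(236,51),.006);rl,rr=W(f(128,491),.006),W(f(226,492),.006)
t=(tl+tr)/2;r=(rl+rr)/2;d=t-r;print("tip",t,"rear",r,"len",np.linalg.norm(d),"yaw",np.arctan2(d[1],d[0]),np.linalg.norm(tl-tr))
print("origin",t-d/np.linalg.norm(d)*.115,"from griptop",W(f(177,488),.072))
A,B,C,D=[W(g(*p),.012) for p in((60,212),(110,490),(310,146),(350,430))]
print(A,B,C,D);m=(C+D)/2;x=m-(A+B)/2;print("g3 mouth",m,"sill",np.linalg.norm(x),"yaw",np.arctan2(x[1],x[0]),"w",np.linalg.norm(A-B),np.arctan2(*(A-B)[::-1])-np.pi/2)
E
python3 m2.py
```

```text
tip [ 0.50454625 -0.02672963] rear [ 0.46531905 -0.15058334] len 0.12991733783603887 yaw 1.264069627708892 0.030468896687423683
origin [ 0.46982318 -0.13636224] from griptop [ 0.46974752 -0.13580928]
[ 0.54768562 -0.03884191] [ 0.54183151 -0.12061933] [ 0.62080861 -0.04255254] [ 0.61593674 -0.12424954]
g3 mouth [ 0.61837267 -0.08340104] sill 0.07370555541354792 yaw -0.04981905950539013 w 0.08198668552688855 -0.0714640318694244
```

```bash
python3 -c "
from h import *
plan([.4698,-.1361,.016],1.264,4)"
```

```text
[[0.09, 0.04, 4.42], [0, 0, 0.003]]
[[0.09, 0.04, 4.42], [0, 0, 0.003]]
[[0.09, 0.04, 4.42], [0, 0, 0.003]]
[[0.09, 0.04, 4.42], [0, 0, 0.003]]
```

>>> arm_command(motion=[[[0.15, 0.1, 5], [0, 0, 0.006], 0], [[0.1, 0.05, 5], [0, 0, 0.006], 0], [[0.1, 0, 4], [0, 0, 0], 0], [[0, 0, 2.6], [0, 0, 0], 0], [[0, 0, 0], [0, 0, 0], 0]])

```text
clock: 2.45
tcp_pos: [0.4689, -0.1399, 0.023]
eef_rot: [-3.141, -0.003, 1.255]
force: [-1.3, -0.3, 1.1]
grip_width: 0.0911
```

```bash
python3 -c "
from h import *
o=monitor.get_obs();print(o['tcp_pos'],o['eef_rot'],o['dq'].round(3),o['force'],o['ft_torque'])
plan([.4698,-.1361,.016],1.264,1)"
```

```text
[ 0.46887737 -0.13992874  0.02304242] [-3.14097280e+00 -2.71231563e-03  1.25462949e+00] [-0.011 -0.022 -0.013 -0.002  0.011  0.001] [-1.2675534  -0.30125579  1.10586491] [ 0.0252633  -0.12900916 -0.00637706]
[[0.39, -0.03, 0.7], [0, 0, -0.009]]
```

>>> arm_command(motion=[[[0.4, 0, 0.7], [0, 0, -0.009], 0], [[0, 0, 0], [0, 0, 0], 0]])

```text
clock: 2.7
tcp_pos: [0.471, -0.1369, 0.0174]
eef_rot: [3.14, -0.003, 1.263]
force: [-0.1, 0.4, 0.2]
grip_width: 0.0916
```

>>> arm_command(motion=[[[0, 0, 0], [0, 0, 0], 1], [[0, 0, 0], [0, 0, 0], 1], [[0, 0, 0], [0, 0, 0], 1], [[0, 0, 0], [0, 0, 0], 1], [[0, 0, 0], [0, 0, 0], 1], [[0, 0, 0], [0, 0, 0], 1]])

```text
clock: 3.45
tcp_pos: [0.4723, -0.1374, 0.0193]
eef_rot: [3.137, -0.003, 1.263]
force: [0.5, -0.2, -0.4]
grip_width: 0.0343
```

```bash
python3 -c "
from h import *
o=monitor.get_obs();print(o['tcp_pos'],o['eef_rot'],o['dq'].round(3),o['force'],o['ft_torque'],o['grip_width'])
"
```

```text
[ 0.47232549 -0.13736718  0.0193408 ] [ 3.13680538e+00 -2.51065320e-03  1.26286311e+00] [-0.    -0.     0.    -0.001  0.    -0.003] [ 0.51295474 -0.23264873 -0.35129271] [-0.02476927 -0.09005783  0.04197492] 0.034321921427569756
```

>>> arm_command(motion=[[[0, -0.28, 0.33], [0.005, 0, 0], 0.65], [[0, 0, 0], [0, 0, 0], 1], [[0, 0, 0], [0, 0, 0], 1], [[0, 0, 0], [0, 0, 0], 1]])

```text
clock: 3.95
tcp_pos: [0.4692, -0.1364, 0.0156]
eef_rot: [-3.14, -0.003, 1.263]
force: [-0.4, 0.5, 0.1]
grip_width: 0.0142
```

```bash
python3 -c "
from h import *
o=monitor.get_obs();print(o['tcp_pos'],o['eef_rot'],o['dq'].round(3),o['force'],o['ft_torque'],o['grip_width'])
"
```

```text
[ 0.46924784 -0.13635119  0.0155726 ] [-3.14043469e+00 -2.53657043e-03  1.26292650e+00] [ 0.001  0.001 -0.    -0.001  0.001  0.001] [-0.36109907  0.49358956  0.14222675] [ 0.04942188 -0.01472844  0.05604145] 0.01415683656959912
```

>>> arm_command(motion=[[[0, 0, -4], [0, 0, 0], 1], [[0, 0, -3.8], [0, 0, 0], 1], [[0, 0, 0], [0, 0, 0.17], 1], [[0.7, 0, 0], [0, 0, 0.17], 1], [[0.7, -0.3, 0], [0, 0, 0.17], 1], [[0.7, -0.6, 0], [0, 0, 0.17], 1], [[0.6, -0.8, 0], [0, 0, 0.17], 1], [[0.4, -1, 0], [0, 0, 0.17], 1], [[0.2, -1, 0], [0, 0, 0.17], 1], [[0, -1, 0], [0, 0, 0.13], 1]])

```text
clock: 5.2
tcp_pos: [0.4737, -0.071, 0.095]
eef_rot: [-3.139, 0.004, -0.101]
force: [0.9, -0.1, -1.7]
grip_width: 0.0138
```

```bash
cat > st.py <<'E'
from h import *
import sys
o=monitor.get_obs();print(o['clock'],o['tcp_pos'].round(4),o['eef_rot'].round(4),'F',o['force'].round(2),'T',o['ft_torque'].round(3),o['grip_width'].round(4))
if len(sys.argv)>1: plan([float(v) for v in sys.argv[1:4]],float(sys.argv[4]),int(sys.argv[5]),o)
E
python3 st.py .4786 -.0753 .1 -.058 3
```

```text
Traceback (most recent call last):
  File "st.py", line 3, in <module>
    o=monitor.get_obs();print(o['clock'],o['tcp_pos'].round(4),o['eef_rot'].round(4),'F',o['force'].round(2),'T',o['ft_torque'].round(3),o['grip_width'].round(4))
                                                                                                                                         ^^^^^^^^^^^^^^^^^^^^^
AttributeError: 'float' object has no attribute 'round'
```

```bash
sed -i "s/o\['grip_width'\].round(4)/round(o['grip_width'],4)/" st.py; python3 st.py .4786 -.0753 .07 -.058 1
```

```text
5.2 [ 0.4737 -0.071   0.095 ] [-3.1385  0.0044 -0.1006] F [ 0.86 -0.08 -1.74] T [ 0.073  0.108 -0.008] 0.0138
[[0.53, 0.38, 2.5], [0, 0, -0.043]]
```

>>> arm_command(motion=[[[0.4, 0.3, 2.3], [-0.003, 0.006, -0.043], 1], [[0, 0, 0], [0, 0, 0], 1]])

```text
clock: 5.45
tcp_pos: [0.4769, -0.0736, 0.0716]
eef_rot: [-3.141, -0.001, -0.058]
force: [-1.2, 0.6, -2.5]
grip_width: 0.0138
```

```bash
python3 st.py .4786 -.0753 .029 -.058 1; python3 -c "
from h import *
import pickle
o=monitor.get_obs();pickle.dump(o,open('o3.pkl','wb'))
cv2.imwrite('pics/w3.png',snapshot('wrist'))"
```

```text
5.45 [ 0.4769 -0.0736  0.0716] [-3.1414e+00 -1.3000e-03 -5.8300e-02] F [-1.2   0.58 -2.49] T [ 0.077  0.096 -0.034] 0.0138
[[0.18, 0.16, 4.26], [0, 0, -0.0]]
```

View pics/w3.png

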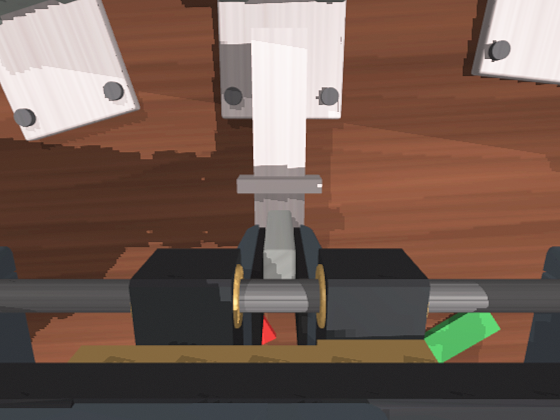

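>>> arm_command(motion=[[[0.15, 0.15, 3.0], [0, 0.001, 0], 1], [[0, 0, 1.2], [0, 0, 0], 1], [[0, 0, 0], [0, 0, 0], 1]])

```text
clock: 5.88
tcp_pos: [0.4806, -0.0757, 0.032]
eef_rot: [3.141, -0.006, -0.061]
force: [0.0, -0.1, -1.7]
grip_width: 0.014
```

```bash
python3 st.py .5134 -.0773 .0286 -.058 1
```

```text
5.875 [ 0.4806 -0.0757  0.032 ] [ 3.1415 -0.006  -0.0611] F [ 0.02 -0.13 -1.74] T [ 0.068  0.146 -0.029] 0.014
[[3.28, -0.04, 0.34], [0, 0, -0.003]]
```

>>> arm_command(motion=[[[1.2, 0, 0.3], [0, -0.004, -0.003], 1], [[1.2, 0, 0], [0, 0, 0], 1]])

```text
clock: 6.12
tcp_pos: [0.5065, -0.0774, 0.0305]
eef_rot: [3.141, -0.003, -0.058]
force: [0.4, -0.1, -2.3]
grip_width: 0.014
```

```bash
python3 st.py .528 -.0782 .0286 -.058 1
```

```text
6.125 [ 0.5065 -0.0774  0.0305] [ 3.1412 -0.0033 -0.0582] F [ 0.45 -0.12 -2.32] T [ 0.075  0.048 -0.014] 0.014
[[2.15, -0.04, 0.19], [0, 0, -0.0]]
```

Now the tip is at the mouth; go in with small separate steps, watching the force.

>>> arm_command(motion=[[[1.1, 0, 0.15], [0, 0, 0], 1], [[0.8, 0, 0], [0, 0, 0], 1]])

```text
clock: 6.38
tcp_pos: [0.5283, -0.0787, 0.0298]
eef_rot: [3.141, -0.005, -0.058]
force: [-0.1, -0.8, -2.9]
grip_width: 0.0139
```

>>> arm_command(motion=[[[0.4, 0, 0.1], [0, 0, 0], 1]])

```text
clock: 6.5
tcp_pos: [0.5331, -0.079, 0.0289]
eef_rot: [3.141, -0.005, -0.058]
force: [0.2, 0.1, -2.2]
grip_width: 0.0142
```

>>> arm_command(motion=[[[0.4, 0, 0], [0, 0, 0], 1]])

```text
clock: 6.62
tcp_pos: [0.5371, -0.0792, 0.0287]
eef_rot: [3.141, -0.005, -0.058]
force: [-0.2, -0.3, -2.9]
grip_width: 0.0139
```

>>> arm_command(motion=[[[0.4, 0, 0], [0, -0.002, 0], 1]])

```text
clock: 6.75
tcp_pos: [0.5411, -0.0794, 0.0287]
eef_rot: [3.141, -0.003, -0.058]
force: [-0.0, 0.6, -2.3]
grip_width: 0.0142
```

>>> arm_command(motion=[[[0.4, 0, 0], [0, 0, 0], 1]])

```text
clock: 6.88
tcp_pos: [0.5453, -0.0796, 0.0287]
eef_rot: [3.141, -0.002, -0.058]
force: [0.5, -0.2, -2.8]
grip_width: 0.014
```

>>> arm_command(motion=[[[0.4, 0, 0], [0, 0, 0], 1]])

```text
clock: 7.0
tcp_pos: [0.5494, -0.0799, 0.0287]
eef_rot: [3.141, -0.002, -0.058]
force: [0.1, -1.0, -2.5]
grip_width: 0.0136
```

>>> arm_command(motion=[[[0.4, 0, 0], [0, 0, 0], 1]])

```text
clock: 7.12
tcp_pos: [0.5537, -0.0801, 0.0287]
eef_rot: [3.141, -0.002, -0.058]
force: [-0.1, 0.5, -2.8]
grip_width: 0.0136
```

>>> arm_command(motion=[[[-3, 0, 0], [0, 0, 0], 1], [[-4.2, 0, 0], [0, 0, 0], 1], [[-0.5, -1, -4.5], [0, 0, 0], 1], [[0, -4, -0.5], [0, 0, -0.13], 1], [[0, -5.5, 0], [0, 0, -0.13], 1], [[0, -2.5, 0], [0, 0, 0], 1], [[0, 0, 0], [0, 0, 0], 1]])

```text
clock: 8.0
tcp_pos: [0.4699, 0.0571, 0.0807]
eef_rot: [3.14, -0.005, 0.209]
force: [-0.7, -0.0, -2.6]
grip_width: 0.0139
```

```bash
python3 st.py .485 .048 .07 .2 1; python3 -c "
from h import *
import pickle
o=monitor.get_obs();pickle.dump(o,open('o4.pkl','wb'))
cv2.imwrite('pics/w4.png',snapshot('wrist'))"
```

```text
8.0 [0.4699 0.0571 0.0807] [ 3.1404 -0.0049  0.209 ] F [-0.69 -0.05 -2.56] T [-0.034  0.179  0.047] 0.0139
[[1.29, 1.2, 1.07], [0, 0, 0.009]]
```

View pics/w4.png

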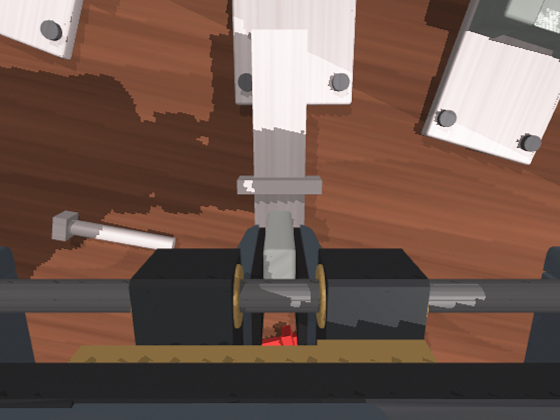

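```bash
python3 -c "
import cv2
a=cv2.imread('pics/w4.png')
cv2.imwrite('pics/w4c.png',cv2.resize(a[0:125,215:375],None,fx=4.5,fy=4.5,interpolation=cv2.INTER_CUBIC))
"
```

```text
(no output)
```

View pics/w4c.png

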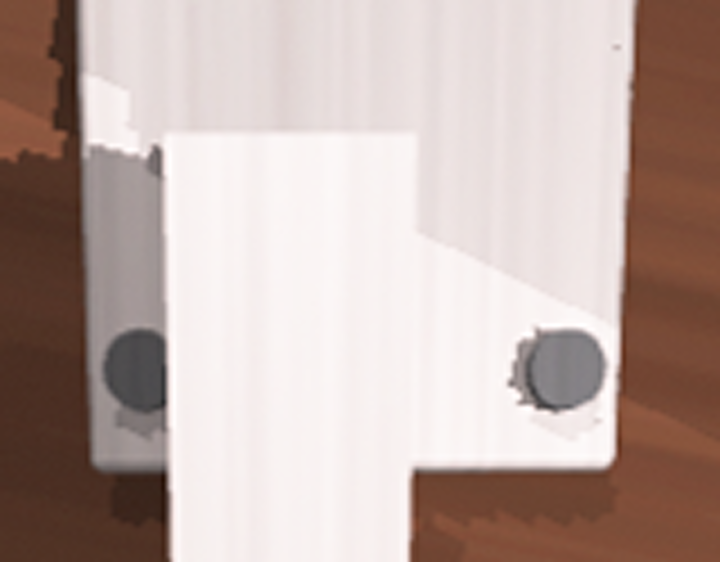

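```bash
cat > m4.py <<'E'
from h import *
import pickle
def sill(ofile,pts):  # full-res px: FL,FR,side L,side R
    o=pickle.load(open(ofile,'rb'))
    A,B,C,D=[px2w('wrist',*p,.012,o)[:2] for p in pts]
    a=lambda v:np.arctan2(v[1],v[0])
    y1,y2,y3=a(A-B)-np.pi/2,a(C-A),a(D-B)
    yaw=(y1+y2+y3)/3;x=np.array([np.cos(yaw),np.sin(yaw)])
    m=(A+B)/2+.073*x
    print("w",np.linalg.norm(A-B),"yaws",y1,y2,y3,"->",yaw,"mouth",m)
    for din in(-.025,-.005,.025,.08):print("tip in",din,"TCP",(m+(din-.115)*x).round(4))
E
python3 -c "
from m4 import *
g=lambda u,v:(215+u/4.5,v/4.5)
sill('o4.pkl',[g(91,464),g(615,464),g(78,2),g(635,2)])"
```

```text
w 0.08341710475792713 yaws 0.20898609195885043 0.20705326180147876 0.2155973206662187 -> 0.21054555814218265 mouth [0.62005551 0.07828072]
tip in -0.025 TCP [0.4831 0.049 ]
tip in -0.005 TCP [0.5027 0.0532]
tip in 0.025 TCP [0.532  0.0595]
tip in 0.08 TCP [0.5858 0.071 ]
```

```bash
python3 st.py .4831 .049 .029 .21 1
```

```text
8.05 [0.4701 0.0564 0.0807] [ 3.1403 -0.005   0.2085] F [ 0.59  0.62 -2.27] T [-0.024  0.111  0.017] 0.0134
[[1.12, 0.99, 5.17], [0, 0, -0.002]]
```

>>> arm_command(motion=[[[0.5, 0.9, 3], [0.001, -0.002, -0.002], 1], [[0.4, 0, 2], [0, 0, 0], 1], [[0, 0, 0.1], [0, 0, 0], 1]])

```text
clock: 8.43
tcp_pos: [0.4828, 0.0471, 0.0291]
eef_rot: [3.141, -0.005, 0.208]
force: [-0.6, 0.3, -1.5]
grip_width: 0.0139
```

```bash
python3 st.py .5027 .0532 .029 .21 1
```

```text
8.425 [0.4828 0.0471 0.0291] [ 3.1408 -0.0047  0.2085] F [-0.57  0.26 -1.48] T [-0.013  0.12  -0.013] 0.0139
[[2.07, -0.18, 0.01], [0, 0, -0.002]]
```

>>> arm_command(motion=[[[1.0, -0.15, 0], [0, -0.002, -0.002], 1], [[1.0, 0, 0], [0, 0, 0], 1]])

```text
clock: 8.68
tcp_pos: [0.5034, 0.0522, 0.0303]
eef_rot: [3.141, -0.003, 0.209]
force: [-0.1, 0.6, -1.8]
grip_width: 0.0135
```

```bash
python3 st.py .532 .0595 .0287 .21 1
```

```text
8.675 [0.5034 0.0522 0.0303] [ 3.1406 -0.0033  0.2094] F [-0.08  0.63 -1.84] T [ 0.026  0.09  -0.009] 0.0135
[[2.95, -0.12, 0.16], [0, 0, -0.001]]
```

>>> arm_command(motion=[[[1.2, -0.1, 0.15], [0, 0, 0], 1], [[1.2, 0, 0.05], [0, 0, 0], 1]])

```text
clock: 8.93
tcp_pos: [0.5293, 0.0587, 0.0293]
eef_rot: [3.14, -0.005, 0.209]
force: [0.1, -0.4, -1.8]
grip_width: 0.0134
```

>>> arm_command(motion=[[[0.4, 0, 0.1], [0, 0, 0], 1]])

```text
clock: 9.05
tcp_pos: [0.5344, 0.0598, 0.0286]
eef_rot: [3.14, -0.006, 0.21]
force: [-0.9, 0.4, -2.9]
grip_width: 0.0145
```

>>> arm_command(motion=[[[0.3, 0, 0], [0, 0, 0], 1]])

```text
clock: 9.18
tcp_pos: [0.5375, 0.0606, 0.0284]
eef_rot: [3.14, -0.006, 0.21]
force: [-0.4, 0.2, -2.5]
grip_width: 0.0142
```

>>> arm_command(motion=[[[0.3, 0, 0], [0, 0, 0], 1]])

```text
clock: 9.3
tcp_pos: [0.5404, 0.0612, 0.0284]
eef_rot: [3.14, -0.005, 0.21]
force: [-0.7, -0.5, -1.4]
grip_width: 0.0141
```

>>> arm_command(motion=[[[0.3, 0, 0], [0, 0, 0], 1]])

```text
clock: 9.43
tcp_pos: [0.5433, 0.0619, 0.0284]
eef_rot: [3.14, -0.005, 0.21]
force: [0.2, 0.2, -1.0]
grip_width: 0.0139
```

>>> arm_command(motion=[[[0.3, 0, 0], [0, 0, 0], 1]])

```text
clock: 9.55
tcp_pos: [0.5459, 0.0624, 0.0283]
eef_rot: [3.14, -0.004, 0.21]
force: [-6.7, -1.9, 2.1]
grip_width: 0.0138
```

>>> arm_command(motion=[[[0.4, 0, 0], [0, 0, 0], 1]])

```text
clock: 9.68
tcp_pos: [0.5492, 0.0632, 0.0284]
eef_rot: [3.141, -0.003, 0.21]
force: [-7.2, -2.2, 6.6]
grip_width: 0.014
```

>>> arm_command(motion=[[[0.4, 0, 0], [0, 0, 0], 1]])

```text
clock: 9.8
tcp_pos: [0.5525, 0.0639, 0.0284]
eef_rot: [3.141, -0.001, 0.21]
force: [-4.7, -0.7, 4.1]
grip_width: 0.0138
```

>>> arm_command(motion=[[[0.4, 0, -0.03], [0, 0, 0], 1]])

```text
clock: 9.93
tcp_pos: [0.556, 0.0647, 0.0287]
eef_rot: [3.141, -0.0, 0.21]
force: [-4.5, -0.9, 0.9]
grip_width: 0.0143
```

>>> arm_command(motion=[[[0.5, 0, 0], [0, 0, 0], 1]])

```text
clock: 10.05
tcp_pos: [0.5608, 0.0658, 0.0288]
eef_rot: [3.141, 0.0, 0.21]
force: [-4.1, -0.9, 2.1]
grip_width: 0.014
```

>>> arm_command(motion=[[[0.5, 0, 0], [0, 0, 0], 1]])

```text
clock: 10.18
tcp_pos: [0.5658, 0.0668, 0.0288]
eef_rot: [3.141, 0.001, 0.21]
force: [-5.1, -1.6, 2.5]
grip_width: 0.0138
```

>>> arm_command(motion=[[[0.5, 0, 0], [0, 0, 0], 1]])

```text
clock: 10.3
tcp_pos: [0.5711, 0.0679, 0.0288]
eef_rot: [3.141, 0.001, 0.21]
force: [-5.3, -0.4, 2.0]
grip_width: 0.014
```

```bash
python3 st.py .5858 .071 .0284 .21 1
```

```text
10.3 [0.5711 0.0679 0.0288] [3.141e+00 7.000e-04 2.097e-01] F [-5.31 -0.4   2.05] T [-0.091  0.543 -0.035] 0.014
[[1.5, 0.01, 0.04], [0, 0, -0.0]]
```

>>> arm_command(motion=[[[0.5, 0, 0], [0, 0, 0], 1], [[0.5, 0, 0], [0, 0, 0], 1]])

```text
clock: 10.55
tcp_pos: [0.5816, 0.0702, 0.0287]
eef_rot: [3.141, 0.001, 0.21]
force: [-4.4, -0.3, 1.8]
grip_width: 0.0137
```

>>> arm_command(motion=[[[0.2, 0, 0], [0, 0, 0], 1]])

```text
clock: 10.68
tcp_pos: [0.5839, 0.0707, 0.0287]
eef_rot: [3.141, 0.001, 0.21]
force: [-4.8, -1.9, 3.6]
grip_width: 0.0141
```

>>> arm_command(motion=[[[0.2, 0, 0], [0, 0, 0], 1]])

```text
clock: 10.8
tcp_pos: [0.5847, 0.0709, 0.0283]
eef_rot: [3.141, 0.004, 0.21]
force: [-17.3, -6.1, 10.3]
grip_width: 0.0142
```

>>> arm_command(motion=[[[0.05, 0, 0], [0, 0, 0], 1]])

```text
clock: 10.92
tcp_pos: [0.5845, 0.0709, 0.0282]
eef_rot: [3.141, 0.005, 0.21]
force: [-6.2, -2.2, 4.0]
grip_width: 0.0139
```

```bash
python3 st.py; python3 -c "
from h import *
a=snapshot('wrist');b=snapshot('side')
cv2.imwrite('pics/w5.png',a);cv2.imwrite('pics/s5.png',cv2.resize(b[150:290,150:350],None,fx=4,fy=4,interpolation=cv2.INTER_CUBIC))"
```

```text
10.925 [0.5845 0.0709 0.0282] [3.1411 0.0049 0.21  ] F [-6.16 -2.21  4.  ] T [-0.345  0.653 -0.008] 0.0139
```

View pics/w5.png

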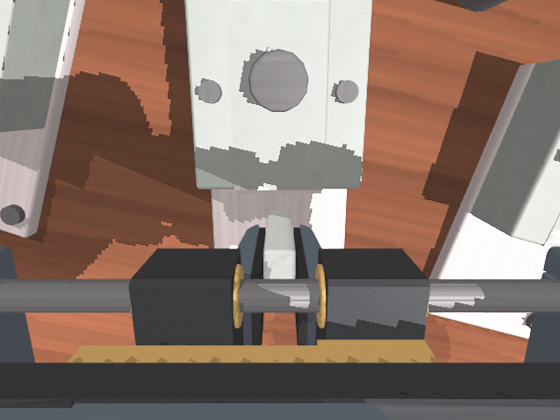

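View pics/s5.png

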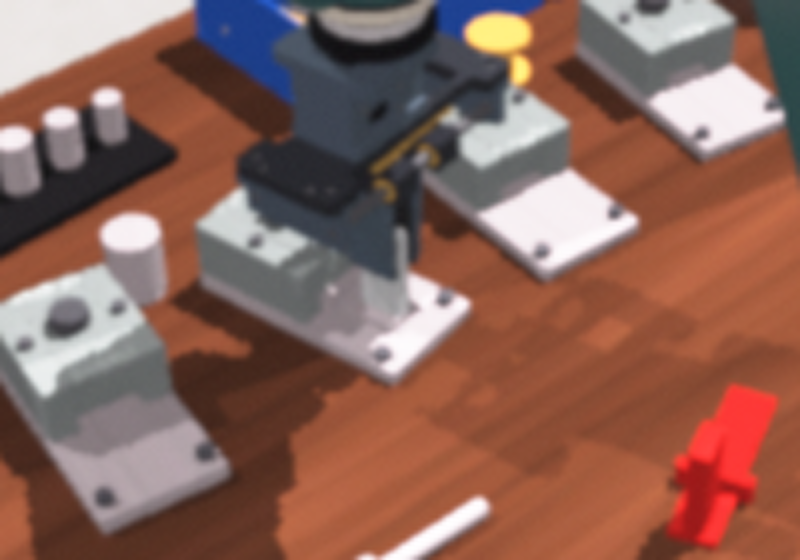

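>>> arm_command(motion=[[[0, 0, 0], [0, 0, 0], 0.5], [[0, 0, 0], [0, 0, 0], 0.5], [[0, 0, 0], [0, 0, 0], 0.5], [[0, 0, 0], [0, 0, 0], 0.5], [[0, 0, 0], [0, 0, 0], 0.5]])

```text
clock: 11.65
tcp_pos: [0.5863, 0.0711, 0.0287]
eef_rot: [3.141, 0.002, 0.21]
force: [-0.2, 0.3, 0.3]
grip_width: 0.0456
```

>>> arm_command(motion=[[[0, 0, -2], [0, 0, 0], 0.5], [[0, 0, -4], [0, 0, 0], 0.5], [[0, 0, -6], [0, 0, 0], 0.3], [[-4, 0, -5], [0, 0, 0], 0.3], [[-5, 0, 0], [0, 0, 0], 0.3], [[-5, 0, 0], [0, 0, 0], 0.3], [[0, 0, 0], [0, 0, 0], 0.3]])

```text
clock: 12.52
tcp_pos: [0.4492, 0.0419, 0.21]
eef_rot: [3.14, -0.006, 0.21]
force: [-0.4, 0.1, 0.2]
grip_width: 0.0638
```

```bash
python3 st.py; python3 -c "
from h import *
import pickle
o=monitor.get_obs();pickle.dump(o,open('o6.pkl','wb'))
a=snapshot('wrist');b=snapshot('side')
cv2.imwrite('pics/w6.png',cv2.resize(a[0:240,100:460],None,fx=2.2,fy=2.2));cv2.imwrite('pics/s6.png',cv2.resize(b[150:290,150:350],None,fx=4,fy=4,interpolation=cv2.INTER_CUBIC))"
```

```text
12.525 [0.4492 0.0419 0.21  ] [ 3.1395 -0.0059  0.2103] F [-0.38  0.1   0.19] T [ 0.007 -0.034  0.033] 0.0638
```

View pics/w6.png

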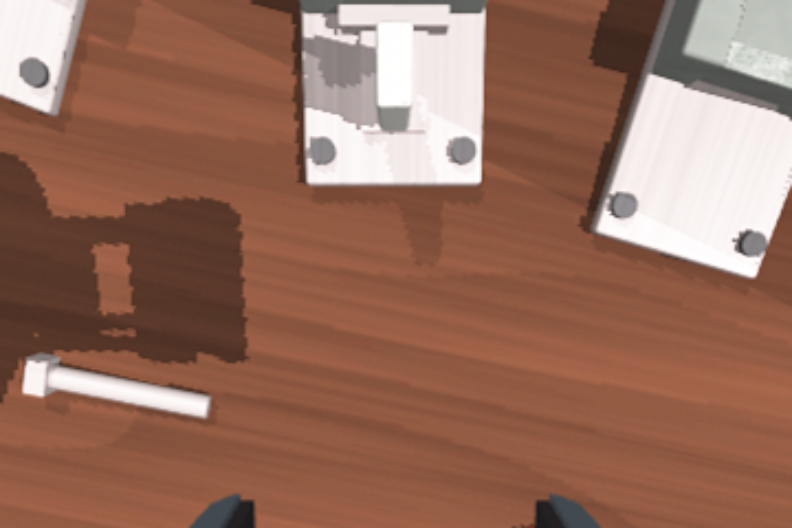

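View pics/s6.png

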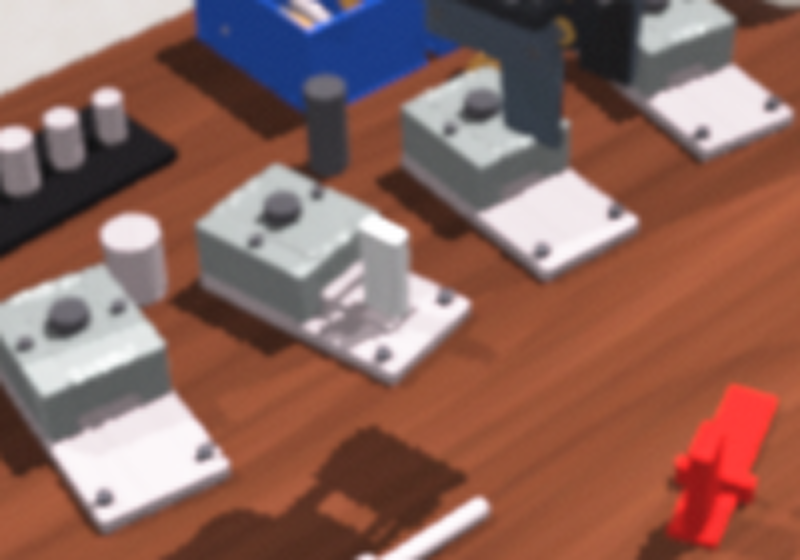

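```bash
python3 -c "
from h import *
import pickle
o=pickle.load(open('o6.pkl','rb'))
f=lambda u,v:(100+u/2.2,v/2.2)
W=lambda u,v,z:px2w('wrist',*f(u,v),z,o)[:2]
r=(W(363,132,.018)+W(425,132,.018))/2; s=(W(306,184,.012)+W(480,184,.012))/2
x=np.array([np.cos(.21),np.sin(.21)])
print('rear-sillfront',(r-s)@x,'lat',np.cross(x,r-s),'shoulder front-sillfront',(W(340,5,.028)-s)@x,(W(448,5,.028)-s)@x)
"
python3 - <<'E'
import cv2
from plant import snapshot
a=snapshot('wrist');cv2.imwrite('pics/w7.png',cv2.resize(a[0:90,230:330],None,fx=7,fy=6,interpolation=cv2.INTER_CUBIC))
E
```

```text
rear-sillfront 0.02239591749900917 lat -0.0004554591876379018 shoulder front-sillfront 0.07258145841166085 0.07261060927399389<string>:9: DeprecationWarning: Arrays of 2-dimensional vectors are deprecated. Use arrays of 3-dimensional vectors instead. (deprecated in NumPy 2.0)
```

View pics/w7.png

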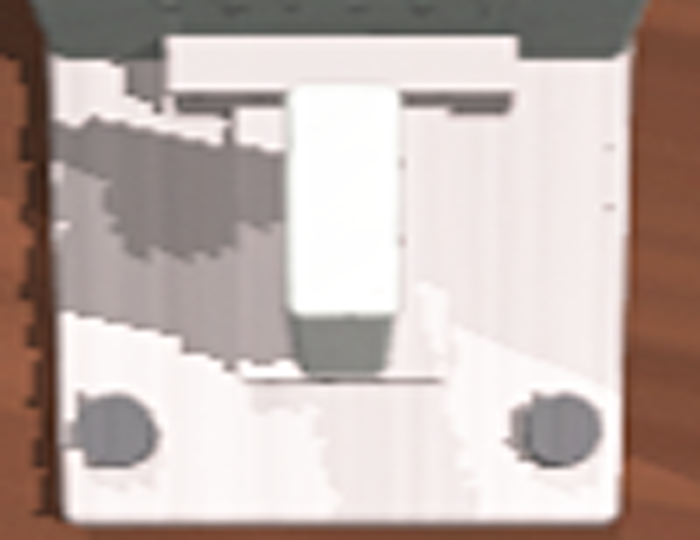

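```bash
python3 -c "
from plant import finish_job
print(finish_job())"
```

```text
the job is handed in; nothing more can be done
None
```

The feeler is fully home in the second guide from the left, mouth near (0.620, 0.078), and I've handed the job in. I probed two of the four guides. The leftmost and rightmost were not tried, because the task says only one guide is good. I can't tell from the pictures which letter each guide carries.

- **Third guide from the left:** the blade went about 50 mm in with no force above the sensor noise of about 1 N, so its shoe is worn. I drew the blade straight back out.
- **Second guide from the left:** the shoe met the blade about 37–39 mm in. It took about 7 N to pass under, then a steady drag of about 4–5 N down to the stop. The hard stop, with about 18 N showing, was the shoulder reaching the housing.

**Last checks:**
- The final wrist picture shows the shoulder at the face. I measured its front face 72.6 mm and the blade's rear edge 22.4 mm from the sill's front edge, against 73 and 23 mm expected. That is about 0.5 mm short, within the camera calibration of about 2 mm.
- The upward force rose to about 10 N at the stop, because the blade pressed on the slot floor. The drag reading was at or slightly above the top of the stated 2–5 N range.
- The gripper is open and about 20 cm clear of the feeler. In the last views the visible sockets, bolt and red look-alike stand undisturbed. I took no new overall view to check the other items, but no motion went near them.
- The clock stood at about 12.7 s when I handed in.

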